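Find the blind hole of a wall-bracket standoff on the gauge pin and hold it hole-up

TASK

Swing the turntable round to its stop so that its gauge pin comes out from under the clear guard. Then find by feel which end of the square aluminium standoff has the deep blind hole, by lowering one end of it (held upright, either end) over the pin until it stops: the deep hole swallows the pin, the other end only has a shallow recess. Finish holding the standoff upright in the gripper with the deep hole uppermost, well clear of the bench (lower end at least 10 cm above it) and touching nothing else; do not let go, and leave the turntable at its stop and the other things on the bench where they are.

Things in the scene. Friction and masses are not known exactly. Their poses are not given: they have to be found in the camera images.
- standoff: Square aluminium bar, 40 x 40 mm in section and 90 mm long, 0.26 to 0.43 kg, lying on the bench. Origin: the middle of its underside as it lies (20 mm below its centre). Its x axis runs along its length, z is up as it lies. One end has a round blind hole 20 mm across and 45 mm deep, the other a round recess 20 mm across and only 4 mm deep, both centred on the end face; from outside the two ends look alike, and which one is at +x is not told: feel for it.
- standoff_mid (a point): The centre of the standoff, 45 mm from either end and 20 mm from each side; axes as standoff.
- indexer: Fixed indexing stand: black round base 184 mm across and 18 mm high, origin under its centre, which is the turntable's vertical axis; its -x side is the front. The turntable on it is an aluminium disc 170 mm across with its top 32 mm above the bench. A clear guard plate, 76 mm (x) by 80 mm (y), underside 82 mm and top 86 mm above the bench, covers the pin's parked place at the +y side (centre at x -5, y 71 mm), on a steel upright 50 mm wide at y 108 mm.
- turntable (a joint): Turn of the turntable, in rad, growing anticlockwise seen from above; starts between 0 and 0.35; the fixed stop (the end of its travel) is at 1.571, where the pin stands at the front (-x) of the stand and the handle at the back (+x). It stays where it is left; it takes 3 to 4 N at the handle.
- pin_tip (a point): Top of the gauge pin: an upright steel pin 12 mm in diameter, its top 4 mm tapered, standing 30 mm high on the disc, 55 mm from the turntable's axis; its top is 62 mm above the bench. At joint value 0 it lies towards the stand's +y.
- handle_top (a point): Top of the handle on the disc: an upright round post with a black grip 16 mm in diameter and 26 mm high, its top 74 mm above the bench, 60 mm from the axis and opposite the pin. Under the grip is a 10 mm stem down to the disc.
- screwdriver: Bystander: screwdriver about 200 mm long, lying along its x; leave it.
- tape_roll: Bystander: cardboard tape core, 90 mm across, 24 mm high, origin under its centre; leave it.
- spray_can: Bystander: standing green can, 56 mm across, 150 mm high, origin under its centre; leave it.
- washer: Bystander: steel washer, 32 mm across, 6 mm high; leave it.
- screw_bowl: Bystander: small steel bowl, 90 mm across, 30 mm high, origin under its centre; leave it.
- wrench: Bystander: open wrench about 170 mm long, lying along its x; leave it.

How it is judged:
On the way, in this order (a step that is already met when the one before it is completed fails the run):
1. the turntable is turned to its stop (value of joint turntable above 1.5 rad), for 0.2 s.
2. an end of the standoff is tried on the pin: either the pin goes at least 12 mm into the deep hole, or the shallow end stands pressed on the pin (y of pin_tip in the frame of standoff_mid between -0.008 and 0.008 m and z of pin_tip in the frame of standoff_mid between -0.008 and 0.008 m and (x of pin_tip in the frame of standoff_mid between -0.005 and 0.033 m or (x of pin_tip in the frame of standoff_mid between -0.0445 and -0.036 m and contact force between standoff and indexer above 0.5 N))), for 0.1 s.
At the end, for the whole second after the job is handed in: The standoff is held still in the gripper, its deep-hole end up and its length within 15 degrees of vertical, its centre more than 140 mm above the bench, touching neither stand, bench nor any other thing; the turntable is within 5 degrees of its stop (angle between standoff's own x axis and vertical below 0.26 rad and height (world z) of standoff_mid above 0.14 m and contact force between standoff and the fingers above 2 N and contact force between standoff and indexer below 0.2 N and contact force between standoff and table below 0.2 N and linear speed of standoff below 0.03 m/s and value of joint turntable above 1.48 rad and contact force between standoff and screwdriver below 0.2 N and contact force between standoff and tape_roll below 0.2 N and contact force between standoff and spray_can below 0.2 N and contact force between standoff and washer below 0.2 N and contact force between standoff and screw_bowl below 0.2 N and contact force between standoff and wrench below 0.2 N); the arm keeps its last pose, push and grip.
It fails at once if another thing on the bench is moved more than 30 mm (distance of any of screwdriver, tape_roll, spray_can, washer, screw_bowl, wrench from where it was at the start of the episode above 0.03 m).
It also fails if it takes over 72 s, if anything falls off the work surface, if the arm or the gripper's body presses on something with over 40 N, if the wrist force passes 120 N, or if a joint passes its speed limit or range.

ROBOT

A 7-joint arm with a two-finger parallel gripper is mounted at the origin on the work surface. World frame = base frame: x ahead of the robot, y to its left, z up, the work surface at z = 0. Lengths are in m, angles in rad, forces in N, time in s.
With the tool pointing down it reaches from about 0.35 to 0.9 m from the base axis. Payload 8.1 kg.
Tool frame: the origin (TCP) lies where the fingers leave the gripper's body, on its centre line; the fingertips stand 66 mm ahead of it and the grasp point (between the pads) lies 47 mm ahead of it (arm.tip_reach is the distance from the TCP to the fingertips, in m); z points along the fingers, y is the direction in which the jaws open and shut (so a half turn about z gives the same grasp; the last joint's range is limited). The gripper opens to 92 mm and grips with 3 to 60 N. Pads are 19 mm wide; open, the fingers measure 130 mm over their backs; the gripper's body (75 mm by 190 mm) begins 47 mm behind the grasp point.
Start: joints at [1.012, 0.434, 0.025, 1.573, -0.012, 1.134, -0.075], TCP at [0.275, -0.561, 0.292] pointing down, gripper open.
Joint ranges: [-2.62, 2.62], [-0.44, 2.09], [-1.27, 1.32], [0.08, 2.57], [-1.32, 4.46], [0.12, 2], [-2.74, 2.74]. Speed limits (rad/s): [2.22, 2.22, 3.01, 3.01, 3.14, 3.14, 3.14].

INTERFACE

Orientations are given as a rotation vector (axis times angle).
In Python, from cell import arm gives the robot as it stands.
- The arm moves only by the tool carry_out, never from a script. Its argument "plan" is a list of rows, each a list of 5 numbers: the shift along the world's x, y, z in cm, then the turn about the world's z in rad, then the finger opening in cm, from 0 to 9.18. In form: [[tx, ty, tz, spin, fingers], ...]. A call has 1 to 20 rows; each row is the pose to reach, as a shift and turn from the pose measured when the call began; what a row does not reach only later rows make up. A row lasts 1/10 s, in which the tool goes at most 50 mm and 8.59 degrees, less where a joint would pass 70% of its speed; a pose out of reach is approached as far as the arm can. A call with a gripper value outside its range is refused whole. The fingers move at their own pace and stop on an object; "squeeze" is the grip in N (left out, the last holds). Time passes only in rows, so rows that repeat a pose let the fingers close. It gives the time, the measured TCP pose, the force and the opening at its end, in the units of the state.
- arm.observe(): the state, without advancing time (a new reading comes with each control period).
- arm.get_image(name): name is "side" or "top"; returns (picture, depth): 420x560x3 uint8, red, green, blue; 420x560 float32, m along the optical axis (not along the pixel's ray), 0 where there is no reading.
- arm.get_calibration(name): a dict with "intrinsics" (3x3 intrinsics, pixels), "D" ([k1, k2, p1, p2, k3] as OpenCV has them; the pictures are not rectified), "rvec" (rotation vector, rad) and "tvec" (3), from world to camera coordinates, as OpenCV has them. Camera axes: x right, y down, z forward; pixel columns grow to the right and rows downward; lengths in m; the calibration is good to about 2 mm. A picture is of the moment at which its call begins. get_calibration takes no time and is no camera call.
- arm.sign_off(): hands the job in, once; it reports no verdict.
The state is a dict: "clock": time; "joints": joint angles; "dq": joint speeds; "joint_efforts": joint torques, N m; "position": TCP position; "ee_rot": TCP orientation; "force": force on the tool from outside, world axes, zero at the start; "ft_torque": the same for the moment, N m; "width": opening from 0.0 (shut) to 1.0 (fully open).
Only numpy, scipy, OpenCV 4.12 (cv2) and the standard library are available. Lean on these libraries where they do the work, as an engineer would, in place of code of your own. Each camera call takes 0.05 s, during which the arm holds its last target. There are 200 camera calls.

## Working session

There is one attempt and no reset: what is moved stays moved. The work goes in short steps, Python scripts to look and compute and a tool call to move; the robot and the scene stay as the last step left them, time stands still between calls to the robot, and variables do not carry over. Pictures are saved under pics/ and viewed, about 8 in all and at most 12, crops included, and the job is handed in when it is done.

Besides the shell and the picture viewer there is one more tool, called after "Call:" in YAML: its name, and indented under it one key for each argument. carry_out: Moves the arm, as the interface text tells. Its arguments: {"type":"object","properties":{"plan":{"type":"array"},"squeeze":{"type":"number"}},"required":["plan"]}

```bash
mkdir -p pics; cat > h.py <<'E'
import cv2, numpy as np
from cell import arm
def snap(n):
    im,d=arm.get_image(n); np.savez(f'{n}.npz',im=im,d=d); return im,d
def save(im,fn,crop=None,s=1):
    if crop: u0,v0,u1,v1=crop; im=im[v0:v1,u0:u1]
    cv2.imwrite('pics/'+fn,cv2.resize(im,None,fx=s,fy=s,interpolation=cv2.INTER_CUBIC)[:,:,::-1])
def ray(n,uv):
    c=arm.get_calibration(n); R=cv2.Rodrigues(np.array(c['rvec'],float))[0]; t=np.array(c['tvec'],float).ravel()
    p=cv2.undistortPoints(np.array(uv,float).reshape(-1,1,2),np.array(c['intrinsics']),np.array(c['D']))[:,0]
    return R,t,np.c_[p,np.ones(len(p))]
def atz(n,uv,z):
    R,t,p=ray(n,uv); o=-R.T@t; d=p@R; return o+d*((z-o[2])/d[:,2])[:,None]
def atdepth(n,uv):
    d=np.load(f'{n}.npz')['d']; R,t,p=ray(n,uv); z=np.array([d[int(v),int(u)] for u,v in uv]); return (p*z[:,None]-t)@R
def proj(n,P):
    c=arm.get_calibration(n); return cv2.projectPoints(np.array(P,float).reshape(-1,1,3),np.array(c['rvec'],float),np.array(c['tvec'],float),np.array(c['intrinsics']),np.array(c['D']))[0][:,0]
E
python3 - <<'E'
from h import *
for n in('top','side'):
    im,d=snap(n); save(im,n+'0.png',s=1.4)
    c=arm.get_calibration(n); print(n,c); 
s=arm.observe(); print(s,arm.tip_reach)
E
```

```text
top {'intrinsics': array([[383.88214422,   0.        , 284.08820783],
       [  0.        , 383.88214422, 210.90907435],
       [  0.        ,   0.        ,   1.        ]]), 'D': array([0.02933332, 0.        , 0.        , 0.        , 0.        ]), 'rvec': array([ 2.18448437, -2.02670555,  0.21319585]), 'tvec': array([-0.05140614,  0.56119008,  0.99923748])}
side {'intrinsics': array([[411.72025851,   0.        , 277.8092522 ],
       [  0.        , 411.72025851, 204.54994876],
       [  0.        ,   0.        ,   1.        ]]), 'D': array([-0.03478522,  0.        ,  0.        ,  0.        ,  0.        ]), 'rvec': array([ 0.28079037, -2.84299101,  1.15242726]), 'tvec': array([0.5174021 , 0.12218158, 1.28711761])}
{'clock': 0.1, 'joints': array([ 1.01241707,  0.43512636,  0.0249569 ,  1.57401635, -0.01158074,
        1.13399168, -0.0750989 ]), 'dq': array([-0.00071263, -0.00114064,  0.00028524, -0.00239341,  0.00222494,
       -0.00179829, -0.00093702]), 'joint_efforts': array([ 2.23754862e-03, -6.69129109e+01,  9.87658761e-01, -3.15146685e+01,
       -6.05545356e-02,  3.73611914e-02,  4.52328982e-05]), 'position': array([ 0.27490128, -0.56088417,  0.29153597]), 'ee_rot': array([-3.05909455e+00, -7.09387562e-01,  7.03106082e-04]), 'force': array([0.1013933 , 0.0908593 , 0.03900367]), 'ft_torque': array([0.0044755 , 0.02664349, 0.02071376]), 'width': 1.0013024368120587} 0.0655
```

View pics/top0.png

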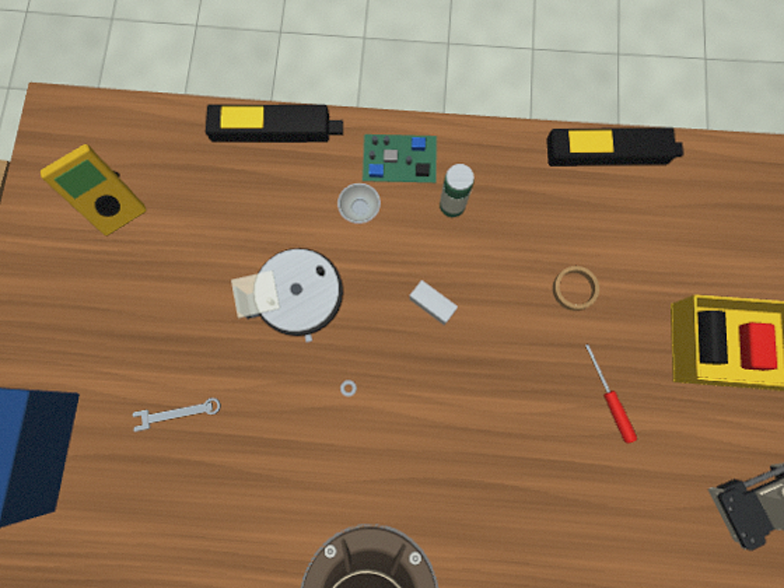

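View pics/side0.png

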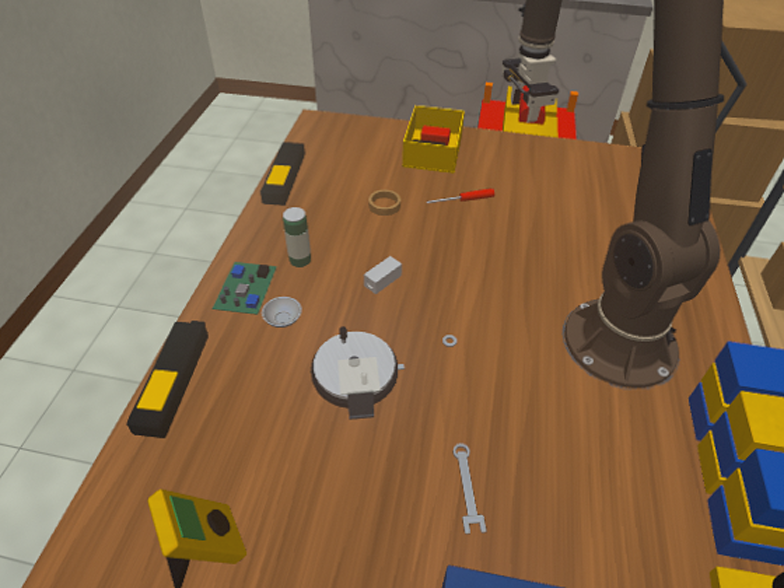

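The top view shows the stand hub at about (296,290), the handle at (320,270), the guard at (255,295) and the standoff at (433,301), all in the 1.4x picture. I'll enlarge that area.

```bash
python3 - <<'E'
from h import *
im=np.load('top.npz')['im']; save(im,'topc.png',(155,165,335,285),4.4)
E
```

```text
(no output)
```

View pics/topc.png

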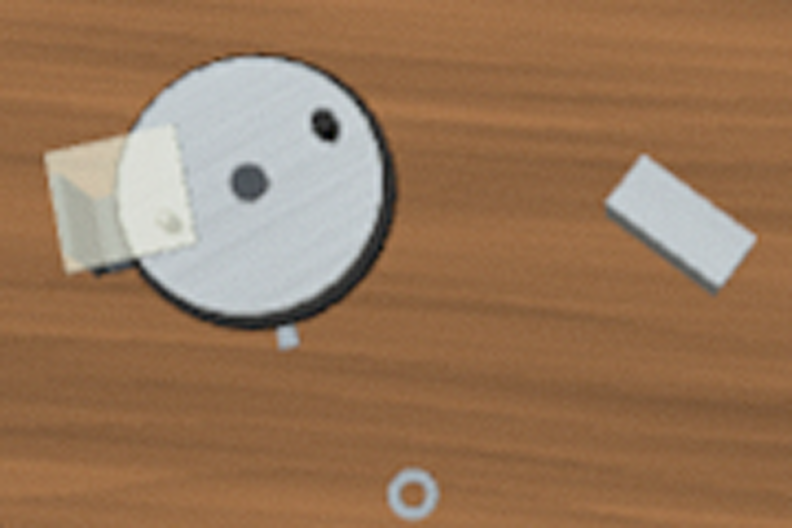

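```bash
python3 - <<'E'
from h import *
f=lambda L:[(155+x/4.4,165+y/4.4) for x,y in L]
def p(n,L,z): 
    w=atz('top',f(L),z); print(n,w[:,:2].round(4).tolist()); return w
c=p('disc',[(250,187)],.032)
h=p('handle',[(323,121)],.074)
t=p('pin',[(163,214)],.062)
g=p('guard',[(45,155),(173,125),(197,243),(67,273)],.086)
s=p('stand',[(643,155),(757,238),(717,290),(604,205)],.04)
m=p('mark',[(287,337)],.02)
p('washer',[(413,494)],.006)
C=c[0,:2]
a=lambda v:np.degrees(np.arctan2(v[1],v[0])).round(1)
print('handle r,ang',np.linalg.norm(h[0,:2]-C),a(h[0,:2]-C),'pin',np.linalg.norm(t[0,:2]-C),a(t[0,:2]-C),'opp',a(h[0,:2]-t[0,:2]))
gc=g[:,:2].mean(0); print('guard',gc,np.linalg.norm(gc-C),a(gc-C),'edges',a(g[1,:2]-g[0,:2]),a(g[0,:2]-g[3,:2]),'mark',a(m[0,:2]-C))
sc=s[:,:2].mean(0); print('so',sc,a(s[1]-s[0]),a(s[2]-s[3]),np.linalg.norm(s[1]-s[0]),np.linalg.norm(s[0]-s[3]))
# disc centre from depth check, can/bowl
d=np.load('top.npz')['d']
for n,uv in dict(can=(459/1.4,174/1.4),bowl=(359/1.4,203/1.4)).items(): print(n,atdepth('top',[uv]).round(3))
print(atdepth('top',f([(250,250),(680,222)])).round(4), arm.get_calibration('side') and 0)
E
```

```text
disc [[0.5638, 0.196]]
handle [[0.6004, 0.1467]]
pin [[0.5364, 0.2417]]
guard [[0.5631, 0.3118], [0.5879, 0.2363], [0.5156, 0.2127], [0.4915, 0.2885]]
stand [[0.6019, -0.0547], [0.5532, -0.1304], [0.518, -0.107], [0.5673, -0.032]]
mark [[0.4704, 0.1638]]
washer [[0.3784, 0.0755]]
handle r,ang 0.06141391980542812 -53.4 pin 0.05327072121805957 121.0 opp -56.0
guard [0.53952084 0.26233509] 0.07062055425049786 110.1 edges -71.9 18.1 mark -160.9
so [ 0.56008672 -0.08101003] -122.7 -123.4 0.09003969312283866 0.041353321081748814
can [[ 0.784 -0.108  0.153]]
bowl [[0.771 0.09  0.005]]
[[ 0.5225  0.1909  0.034 ]
 [ 0.5601 -0.0811  0.0391]] 0
```

Call:
carry_out:
  plan:
    - [32.4, 70.8, 0, -1.4, 3.6]
    - [32.4, 70.8, 0, -1.4, 3.6]
    - [32.4, 70.8, 0, -1.4, 3.6]
    - [32.4, 70.8, 0, -1.4, 3.6]
    - [32.4, 70.8, 0, -1.4, 3.6]
    - [32.4, 70.8, 0, -1.4, 3.6]
    - [32.4, 70.8, 0, -1.4, 3.6]
    - [32.4, 70.8, 0, -1.4, 3.6]
    - [32.4, 70.8, 0, -1.4, 3.6]
    - [32.4, 70.8, 0, -1.4, 3.6]
    - [32.4, 70.8, 0, -1.4, 3.6]
    - [32.4, 70.8, 0, -1.4, 3.6]
    - [32.4, 70.8, 0, -1.4, 3.6]
    - [32.4, 70.8, 0, -1.4, 3.6]
    - [32.4, 70.8, 0, -1.4, 3.6]
    - [32.4, 70.8, 0, -1.4, 3.6]
    - [32.4, 70.8, -8, -1.4, 3.6]
    - [32.4, 70.8, -8, -1.4, 3.6]
    - [32.4, 70.8, -8, -1.4, 3.6]
    - [32.4, 70.8, -8, -1.4, 3.6]

```text
clock: 2.1
position: [0.5986, 0.1467, 0.2114]
ee_rot: [2.798, -1.428, -0.001]
force: [0.2, -0.2, 0.6]
width: 0.391
```

Call:
carry_out:
  plan:
    - [0, 0, -4, 0, 3.6]
    - [0, 0, -7, 0, 3.6]
    - [0, 0, -8.5, 0, 3.6]
    - [0, 0, -9.5, 0, 3.6]
    - [0, 0, -10.1, 0, 3.6]
    - [0, 0, -10.1, 0, 3.6]
    - [0, 0, -10.1, 0, 2.6]
    - [0, 0, -10.1, 0, 2.6]
    - [0, 0, -10.1, 0, 2.6]
  squeeze: 10

```text
clock: 3.0
position: [0.5989, 0.1468, 0.1111]
ee_rot: [-2.798, 1.428, -0.001]
force: [-0.1, 0.5, 1.1]
width: 0.285
```

```bash
python3 - <<'E'
from h import *
im,d=snap('side'); save(im,'s1.png',(195,200,315,310),5)
C=np.array([.5638,.196]); p0=np.array([.5986,.1467]); a0=-54.5
for k in range(0,13):
    a=a0+min(k*6.5,74.5); print(k,(100*(C+.06*np.array([np.cos(np.radians(a)),np.sin(np.radians(a))])-p0)).round(1),round(np.radians(a-a0),2))
E
```

```text
0 [0. 0.] 0.0
1 [0.5 0.5] 0.11
2 [1. 1.] 0.23
3 [1.4 1.5] 0.34
4 [1.8 2.1] 0.45
5 [2.1 2.7] 0.57
6 [2.3 3.3] 0.68
7 [2.4 4. ] 0.79
8 [2.5 4.7] 0.91
9 [2.5 5.3] 1.02
10 [2.4 6. ] 1.13
11 [2.3 6.7] 1.25
12 [2.2 7. ] 1.3
```

View pics/s1.png

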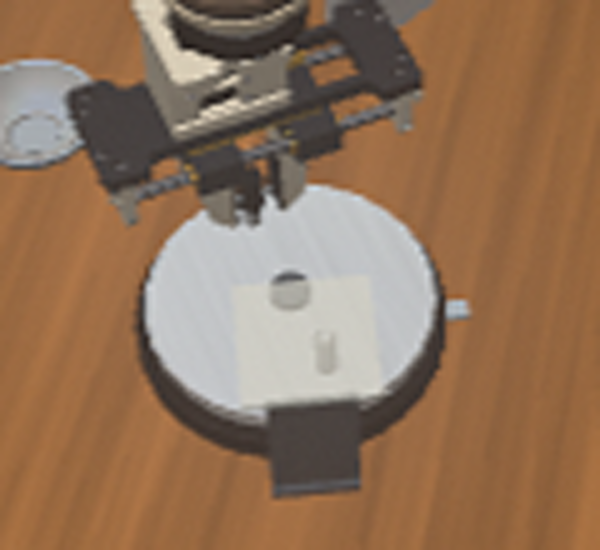

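The view from the side shows the dark handle post between the two fingers at about (255,205) in the crop, with the pin still under the guard. I'll sweep the arc now.

Call:
carry_out:
  plan:
    - [0.5, 0.5, 0, 0.11, 2.6]
    - [1.0, 1.0, 0, 0.22, 2.6]
    - [1.4, 1.5, 0, 0.34, 2.6]
    - [1.8, 2.1, 0, 0.45, 2.6]
    - [2.1, 2.7, 0, 0.57, 2.6]
    - [2.3, 3.3, 0, 0.68, 2.6]
    - [2.4, 4.0, 0, 0.79, 2.6]
    - [2.5, 4.7, 0, 0.91, 2.6]
    - [2.5, 5.3, 0, 1.02, 2.6]
    - [2.4, 6.0, 0, 1.13, 2.6]
    - [2.3, 6.7, 0, 1.25, 2.6]
    - [2.2, 7.0, 0, 1.3, 2.6]
    - [2.2, 7.0, 0, 1.3, 2.6]

```text
clock: 4.35
position: [0.6209, 0.2164, 0.111]
ee_rot: [3.092, 0.557, 0.0]
force: [0.4, -0.5, -0.3]
width: 0.282
```

Call:
carry_out:
  plan:
    - [-0.1, 0.2, 0, 0.04, 2.6]
    - [-0.15, 0.4, 0, 0.07, 2.6]
    - [-0.15, 0.4, 0, 0.07, 2.6]

```text
clock: 4.65
position: [0.6197, 0.219, 0.111]
ee_rot: [3.068, 0.666, -0.001]
force: [0.2, -5.0, -0.1]
width: 0.281
```

```bash
python3 - <<'E'
from h import *
im,d=snap('side'); save(im,'s2.png',(195,200,315,310),5)
E
```

```text
(no output)
```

View pics/s2.png

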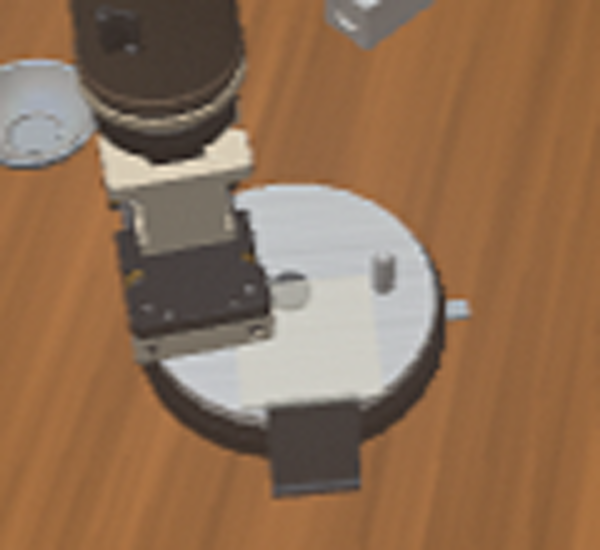

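The pin has come out and stands at (384,272) in the crop. I'll keep pushing until the force rises at the stop.

Call:
carry_out:
  plan:
    - [-0.1, 0.3, 0, 0.04, 2.6]
    - [-0.2, 0.5, 0, 0.06, 2.6]
    - [-0.2, 0.5, 0, 0.06, 2.6]

```text
clock: 5.0
position: [0.6189, 0.2191, 0.1109]
ee_rot: [3.042, 0.751, -0.002]
force: [2.3, -13.9, 2.9]
width: 0.282
```

Call:
carry_out:
  plan:
    - [0.1, -0.4, 0, 0, 3.4]
    - [0.1, -0.4, 0, 0, 3.6]
    - [0.1, -0.4, 2, 0, 3.6]
    - [0.1, -0.4, 6, 0, 3.6]
    - [0.1, -0.4, 9, 0.1, 5]
    - [-0.5, -3, 9, 0.2, 9]
    - [-1.5, -8, 9, 0.3, 9]
    - [-2.5, -13, 9, 0.4, 9]
    - [-3.5, -18, 9, 0.51, 9]
    - [-4.1, -23, 9, 0.51, 9]
    - [-4.1, -27.2, 9, 0.51, 9]
    - [-4.1, -27.2, 9, 0.51, 9]
    - [-4.1, -27.2, 4, 0.51, 9]
    - [-4.1, -27.2, 2, 0.51, 9]
    - [-4.1, -27.2, 2, 0.51, 9]

```text
clock: 6.5
position: [0.5762, -0.0518, 0.1282]
ee_rot: [2.756, 1.498, -0.004]
force: [-0.3, -0.3, -0.9]
width: 0.98
```

```bash
python3 - <<'E'
from h import *
im,d=snap('top'); 
a=cv2.resize(im[165:255,150:260],None,fx=5,fy=5,interpolation=cv2.INTER_CUBIC); 
im2,d2=snap('side'); b=cv2.resize(im2[160:310,200:310],None,fx=3,fy=3,interpolation=cv2.INTER_CUBIC)
w=np.zeros((450,880,3),np.uint8); w[:450,:550]=a; w[:450,550:]=b
save(w[:, :],'t3.png',s=0.9)
E
```

```text
(no output)
```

View pics/t3.png

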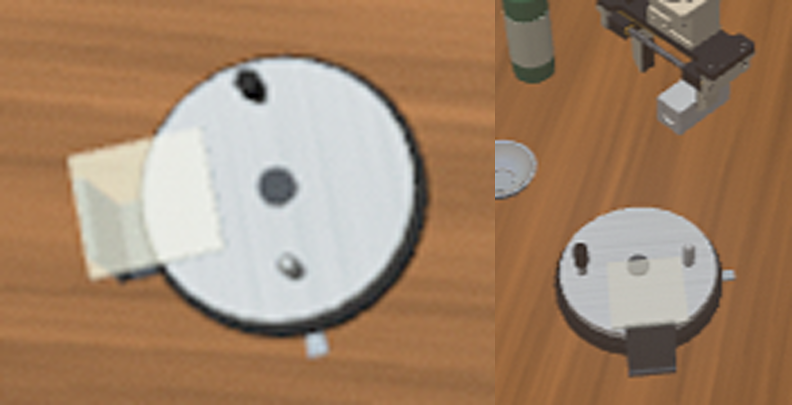

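The pin tip is at about (285,262) in the top crop and (688,247) in the side crop. The handle is at (245,79), and the gripper straddles the bar.

```bash
python3 - <<'E'
from h import *
w=atz('top',[(150+285/4.5,165+262/4.5)],.062); print('pin top',w)
print('pin side',atz('side',[(200+193/2.7,160+247/2.7)],.062))
h=atz('top',[(150+245/4.5,165+79/4.5)],.074); print('handle',h, np.degrees(np.arctan2(*(h-w)[0,1::-1])), np.linalg.norm((h-w)[0,:2]))
hc=h+ (w-h)*60/115; print('centre',hc)
c=atz('top',[(150+282/4.5,165+189/4.5)],.032); print('disc c',c)
E
```

```text
pin top [[0.51416927 0.18060555 0.062     ]]
pin side [[0.51052833 0.1842455  0.062     ]]
handle [[0.62359288 0.21545324 0.074     ]] 17.66490722237414 0.11483852940158094
centre [[0.5665023  0.19727183 0.06773913]]
disc c [[0.5653934  0.19378183 0.032     ]]
```

Call:
carry_out:
  plan:
    - [0.2, -0.1, -2.5, 0, 9]
    - [0.2, -0.1, -4.5, 0, 9]
    - [0.2, -0.1, -5.5, 0, 9]
    - [0.2, -0.1, -5.9, 0, 9]
    - [0.2, -0.1, -5.9, 0, 4]
    - [0.2, -0.1, -5.9, 0, 3]
    - [0.2, -0.1, -5.9, 0, 3]
    - [0.2, -0.1, -5.9, 0, 3]
    - [0.2, -0.1, -5.9, 0, 3]
    - [0.2, -0.1, -5.9, 0, 3]
  squeeze: 8

```text
clock: 7.6
position: [0.5804, -0.0528, 0.0726]
ee_rot: [2.754, 1.496, 0.003]
force: [-0.1, -0.6, 0.6]
width: 0.506
```

Call:
carry_out:
  plan:
    - [-0.2, -0.05, -0.3, 0, 3]
    - [-0.2, -0.05, -0.3, 0, 3]
    - [-0.2, -0.05, -0.3, 0, 3]
    - [-0.2, -0.05, -0.3, 0, 3]

```text
clock: 8.0
position: [0.579, -0.0532, 0.0698]
ee_rot: [2.753, 1.496, 0.005]
force: [1.9, 0.7, 3.7]
width: 0.435
```

```bash
python3 - <<'E'
import numpy as np
u=np.array([.545,.839])
for t in range(0,91,10):
    a=np.radians(t); h=7.87*np.cos(a)-2.28*np.sin(a)-7.87; z=7.87*np.sin(a)+2.28*np.cos(a)-2.28
    print(t,(u*h).round(2),round(z,2))
E
```

```text
0 [0. 0.] 0.0
10 [-0.28 -0.43] 1.33
20 [-0.68 -1.05] 2.55
30 [-1.2  -1.84] 3.63
40 [-1.8  -2.77] 4.53
50 [-2.48 -3.82] 5.21
60 [-3.22 -4.96] 5.68
70 [-3.99 -6.14] 5.9
80 [-4.77 -7.34] 5.87
90 [-5.53 -8.52] 5.59
```

Call:
carry_out:
  plan:
    - [-0.14, -0.2, 0.67, 0, 3]
    - [-0.28, -0.43, 1.33, 0, 3]
    - [-0.47, -0.73, 1.95, 0, 3]
    - [-0.68, -1.05, 2.55, 0, 3]
    - [-0.93, -1.43, 3.1, 0, 3]
    - [-1.2, -1.84, 3.63, 0, 3]
    - [-1.5, -2.3, 4.1, 0, 3]
    - [-1.8, -2.77, 4.53, 0, 3]

```text
clock: 8.8
position: [0.5607, -0.0813, 0.1156]
ee_rot: [2.753, 1.496, 0.005]
force: [0.0, -0.4, -2.2]
width: 0.432
```

```bash
python3 - <<'E'
from h import *
im2,d2=snap('side'); save(im2,'s4.png',(220,140,330,230),5)
print(arm.observe()['force'],arm.observe()['ft_torque'])
E
```

```text
[-0.8592792  -2.19357494 -2.24038355] [-0.01442515 -0.02592168  0.00387866]
```

View pics/s4.png

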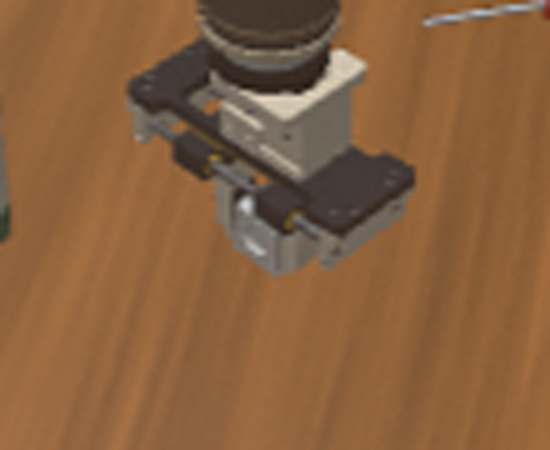

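The bar is tilting in the pads as planned, with its end face turned up toward the camera at about (250,235). I'll finish the arc.

Call:
carry_out:
  plan:
    - [-0.34, -0.5, 0.35, 0, 3]
    - [-0.68, -1.05, 0.63, 0, 3]
    - [-1.05, -1.6, 0.88, 0, 3]
    - [-1.42, -2.19, 1.08, 0, 3]
    - [-1.8, -2.8, 1.2, 0, 3]
    - [-2.19, -3.37, 1.28, 0, 3]
    - [-2.6, -4.0, 1.28, 0, 3]
    - [-2.97, -4.57, 1.24, 0, 3]
    - [-3.35, -5.15, 1.1, 0, 3]
    - [-3.73, -5.75, 0.98, 0, 3]
    - [-3.73, -5.75, 0.9, 0, 3]
    - [-3.73, -5.75, 0.9, 0, 3]

```text
clock: 10.05
position: [0.5231, -0.14, 0.1249]
ee_rot: [2.754, 1.494, 0.004]
force: [-0.2, 0.2, -2.8]
width: 0.436
```

```bash
python3 - <<'E'
from h import *
im2,d2=snap('side'); save(im2,'s5.png',(240,120,350,210),5)
print(arm.observe()['force'],arm.observe()['ft_torque'])
E
```

```text
[ 0.83059183  0.26322338 -3.10896137] [ 0.10212423 -0.09204976 -0.06082931]
```

View pics/s5.png

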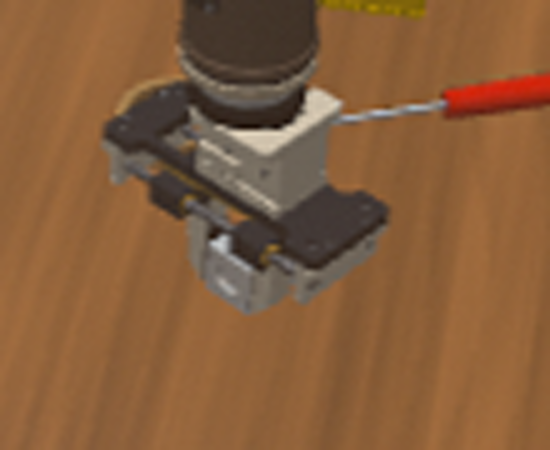

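The bar was carried level: the wrist shows its 2.8 N weight and a matching moment. I'll set it back down and use a lighter grip.

Call:
carry_out:
  plan:
    - [2, 3, 0, 0, 3]
    - [4, 6, 0, 0, 3]
    - [5.6, 8.7, 0, 0, 3]
    - [5.6, 8.7, -2, 0, 3]
    - [5.6, 8.7, -4, 0, 3]
    - [5.6, 8.7, -5, 0, 3]
    - [5.6, 8.7, -5.4, 0, 3]
    - [5.6, 8.7, -5.5, 0, 3]
    - [5.6, 8.7, -5.5, 0, 3]

```text
clock: 11.0
position: [0.5797, -0.0528, 0.0706]
ee_rot: [2.753, 1.494, 0.006]
force: [-0.0, -0.2, -3.4]
width: 0.436
```

Call:
carry_out:
  plan:
    - [0, 0, 0, 0, 3]
    - [0, 0, 0, 0, 3]
    - [-0.14, -0.2, 0.67, 0, 3]
    - [-0.28, -0.43, 1.33, 0, 3]
    - [-0.28, -0.43, 1.33, 0, 3]
  squeeze: 3

```text
clock: 11.5
position: [0.5772, -0.0578, 0.0852]
ee_rot: [2.753, 1.492, 0.008]
force: [-0.6, -0.1, -2.0]
width: 0.436
```

```bash
python3 - <<'E'
from h import *
s=arm.observe(); print(s['force'],s['ft_torque'],s['position'])
E
```

```text
[-0.59667505 -0.10046821 -2.0437576 ] [0.03991468 0.03208823 0.02115776] [ 0.57720961 -0.05778403  0.08522169]
```

The force has dropped to 2 N and the moment reversed, so the bar is pivoting with its far end on the bench. I'll continue the arc.

Call:
carry_out:
  plan:
    - [-0.19, -0.3, 0.62, 0, 3]
    - [-0.4, -0.62, 1.22, 0, 3]
    - [-0.65, -1.0, 1.77, 0, 3]
    - [-0.92, -1.41, 2.3, 0, 3]
    - [-1.2, -1.9, 2.75, 0, 3]
    - [-1.52, -2.34, 3.2, 0, 3]
    - [-1.86, -2.9, 3.55, 0, 3]
    - [-2.2, -3.4, 3.88, 0, 3]
    - [-2.2, -3.4, 3.88, 0, 3]

```text
clock: 12.4
position: [0.5549, -0.0929, 0.1245]
ee_rot: [2.753, 1.49, 0.008]
force: [-0.2, -0.2, 0.7]
width: 0.434
```

```bash
python3 - <<'E'
from h import *
s=arm.observe(); print(s['force'],s['ft_torque'],s['position'])
im2,d2=snap('side'); save(im2,'s6.png',(240,120,350,210),5)
E
```

```text
[-0.18095843 -0.23317013  0.74120538] [0.11876321 0.10495827 0.04411509] [ 0.55490151 -0.09286643  0.12454113]
```

View pics/s6.png

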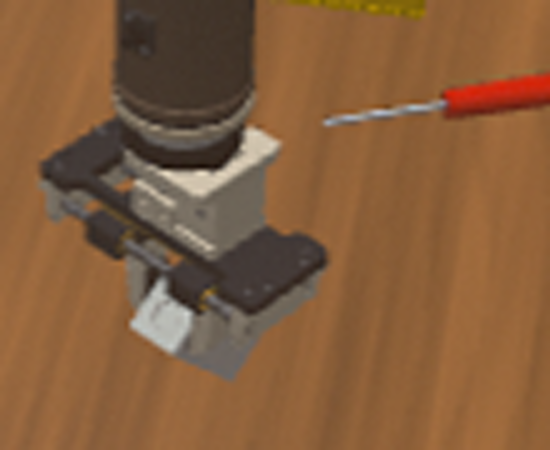

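The end face is now turned up and the bar is tilting at about 50 degrees. I'll go on to upright.

Call:
carry_out:
  plan:
    - [-0.37, -0.57, 0.22, 0, 3]
    - [-0.74, -1.14, 0.4, 0, 3]
    - [-1.12, -1.72, 0.5, 0, 3]
    - [-1.51, -2.32, 0.58, 0, 3]
    - [-1.9, -2.92, 0.58, 0, 3]
    - [-2.29, -3.52, 0.55, 0, 3]
    - [-2.67, -4.11, 0.45, 0, 3]
    - [-3.05, -4.7, 0.3, 0, 3]
    - [-3.05, -4.7, 0.2, 0, 3]
    - [-3.05, -4.7, 0.1, 0, 3]
    - [-3.05, -4.7, 0.1, 0, 3]

```text
clock: 13.55
position: [0.5248, -0.1394, 0.1254]
ee_rot: [2.753, 1.491, 0.008]
force: [-1.3, -1.6, 2.4]
width: 0.439
```

```bash
python3 - <<'E'
from h import *
s=arm.observe(); print(s['force'],s['ft_torque'],s['position'])
im2,d2=snap('side'); save(im2,'s7.png',(240,120,350,210),5)
E
```

```text
[-1.32855237 -1.64677393  2.36042503] [-0.33904474  0.36225632  0.03867644] [ 0.52478683 -0.1394329   0.12538484]
```

View pics/s7.png

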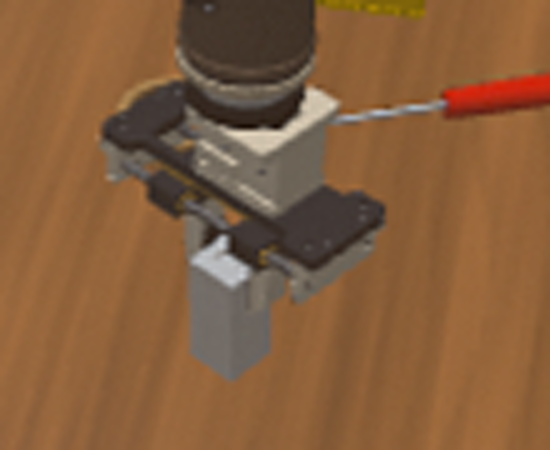

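The bar stands upright with its bottom corners at about (192,358), (230,380) and (269,353) in the crop. I'll measure how its axis sits relative to the TCP.

```bash
python3 - <<'E'
from h import *
f=lambda L:[(240+x/5,120+y/5) for x,y in L]
b=atz('side',f([(192,358),(230,380),(269,353)]),0); t=atz('side',f([(190,263),(234,290)]),.09)
print(b.round(4),t.round(4)); c=(b[0]+b[2])[:2]/2; u=np.array([.545,.839]); p=np.array([.5248,-.1394])
print(c, (c-p)@u, (c-p)@np.array([.839,-.545]), np.linalg.norm(b[0]-b[1]),np.linalg.norm(b[2]-b[1]))
E
```

```text
[[ 0.5493 -0.1246  0.    ]
 [ 0.5193 -0.1085  0.    ]
 [ 0.4973 -0.1406  0.    ]] [[ 0.5514 -0.1225  0.09  ]
 [ 0.5179 -0.1021  0.09  ]]
[ 0.52328125 -0.13260274] 0.004875185476092765 -0.004978741502301108 0.03400874242420549 0.03890947695542448
```

Call:
carry_out:
  plan:
    - [0, 0, 0, 0, 4.8]
    - [0, 0, 0, 0, 4.8]
    - [0, 0, 0, 0, 4.8]
    - [0.15, 0.25, 0, 0, 4.8]
    - [0.15, 0.25, 0, 0, 4.8]
    - [0.15, 0.25, 0, 0, 3]
    - [0.15, 0.25, 0, 0, 3]
    - [0.15, 0.25, 0, 0, 3]
    - [0.15, 0.25, 0, 0, 3]
    - [0.15, 0.25, 0, 0, 3]
  squeeze: 40

```text
clock: 14.6
position: [0.5264, -0.1368, 0.1254]
ee_rot: [2.753, 1.491, 0.008]
force: [0.4, 1.0, 0.3]
width: 0.432
```

Call:
carry_out:
  plan:
    - [0, 0, 4, 0, 3]
    - [0, 0, 8, 0, 3]
    - [0, 2, 11, 0, 3]
    - [-0.3, 6, 11, 0, 3]
    - [-0.6, 10, 11, 0, 3]
    - [-0.8, 14, 11, 0, 3]
    - [-1, 18, 11, 0, 3]
    - [-1.2, 22, 11, 0, 3]
    - [-1.37, 26, 11, 0, 3]
    - [-1.37, 30, 11, 0, 3]
    - [-1.37, 31.6, 11, 0, 3]
    - [-1.37, 31.6, 11, 0, 3]
    - [-1.37, 31.6, 11, 0, 3]
    - [-1.37, 31.6, 11, 0, 3]

```text
clock: 16.0
position: [0.5127, 0.1776, 0.2351]
ee_rot: [2.753, 1.488, 0.007]
force: [-0.1, -0.5, -2.3]
width: 0.434
```

```bash
python3 - <<'E'
from h import *
s=arm.observe(); print(s['force'],s['ft_torque'],s['position'],s['width'])
im2,d2=snap('side'); save(im2,'s8.png',(200,180,320,290),5)
E
```

```text
[-0.12116522 -0.52128598 -2.34229801] [-0.0835272  -0.06375147  0.04051543] [0.51272495 0.17760045 0.23506177] 0.4337190310329288
```

View pics/s8.png

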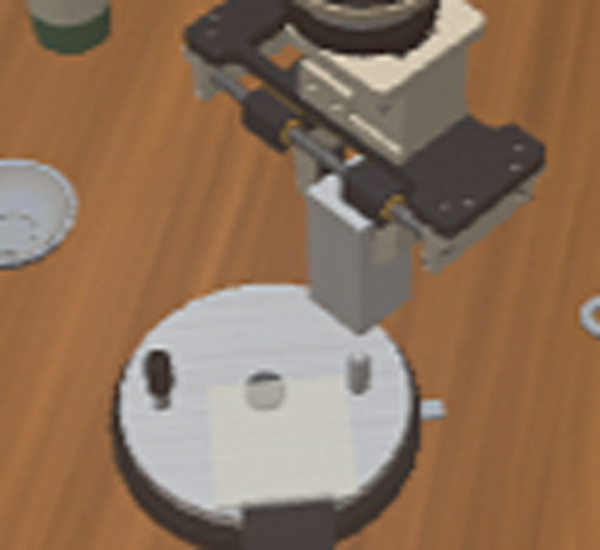

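The bar bottom corners are at (310,295), (360,333) and (411,300), and the pin top is at (359,355). I'll compare them in the same camera.

```bash
python3 - <<'E'
from h import *
f=lambda L:[(200+x/5,180+y/5) for x,y in L]
b=atz('side',f([(310,295),(360,333),(411,300)]),.1097); p=atz('side',f([(359,356)]),.062)
c=(b[0]+b[2])/2; u=np.array([.545,.839]); v=np.array([.839,-.545]); T=np.array([.5127,.1776])
print(b.round(4),c,p,'pin-c',(p[0]-c)[:2], 'c-T u,v',(c[:2]-T)@u,(c[:2]-T)@v)
E
```

```text
[[0.5379 0.1826 0.1097]
 [0.5052 0.2034 0.1097]
 [0.482  0.1748 0.1097]] [0.50995363 0.17872912 0.1097    ] [[0.50983697 0.1830704  0.062     ]] pin-c [-0.00011666  0.00434128] c-T u,v -0.0005494391114303767 -0.0029195708341936003
```

Call:
carry_out:
  plan:
    - [0, 0.33, -1.5, 0, 3]
    - [0, 0.33, -3, 0, 3]
    - [0, 0.33, -4, 0, 3]
    - [0, 0.33, -4.5, 0, 3]
    - [0, 0.33, -4.5, 0, 3]
    - [0, 0.33, -4.7, 0, 3]
    - [0, 0.33, -4.9, 0, 3]
    - [0, 0.33, -4.9, 0, 3]
    - [0, 0.33, -4.9, 0, 3]

```text
clock: 16.95
position: [0.5129, 0.1809, 0.1864]
ee_rot: [2.754, 1.488, 0.007]
force: [-1.1, 0.3, -3.6]
width: 0.435
```

Call:
carry_out:
  plan:
    - [0, 0, -0.15, 0, 3]
    - [0, 0, -0.3, 0, 3]
    - [0, 0, -0.3, 0, 3]
    - [0, 0, -0.3, 0, 3]

```text
clock: 17.35
position: [0.5128, 0.181, 0.1833]
ee_rot: [2.754, 1.488, 0.007]
force: [0.4, 1.0, -3.0]
width: 0.434
```

Call:
carry_out:
  plan:
    - [0, 0, -0.1, 0, 3]
    - [0, 0, -0.2, 0, 3]
    - [0, 0, -0.2, 0, 3]
    - [0, 0, -0.2, 0, 3]

```text
clock: 17.75
position: [0.5128, 0.1809, 0.1813]
ee_rot: [2.754, 1.488, 0.007]
force: [-0.4, -0.0, -2.9]
width: 0.43
```

Call:
carry_out:
  plan:
    - [0, 0, -0.2, 0, 3]
    - [0, 0, -0.4, 0, 3]
    - [0, 0, -0.6, 0, 3]
    - [0, 0, -0.8, 0, 3]
    - [0, 0, -1.0, 0, 3]
    - [0, 0, -1.2, 0, 3]
    - [0, 0, -1.2, 0, 3]
    - [0, 0, -1.2, 0, 3]
    - [0, 0, -1.2, 0, 3]

```text
clock: 18.65
position: [0.5129, 0.181, 0.1694]
ee_rot: [2.754, 1.488, 0.007]
force: [-0.4, -1.2, -2.7]
width: 0.436
```

The bar went 18 mm over the pin without resistance, so the deep hole is at the bottom and I must flip the bar. I'll use the pin as a brace to start tilting it. With a light grip I'll move toward -u, which presses the pin toward its stop.

Call:
carry_out:
  plan:
    - [0, 0, 0, 0, 3]
    - [0, 0, 0, 0, 3]
    - [-0.2, -0.3, 0, 0, 3]
    - [-0.4, -0.6, 0, 0, 3]
    - [-0.55, -0.85, 0.1, 0, 3]
    - [-0.7, -1.1, 0.2, 0, 3]
    - [-0.8, -1.25, 0.4, 0, 3]
    - [-0.8, -1.25, 0.4, 0, 3]
  squeeze: 5

```text
clock: 19.45
position: [0.5048, 0.1682, 0.1737]
ee_rot: [2.754, 1.487, 0.008]
force: [-0.1, 0.5, -2.8]
width: 0.433
```

```bash
python3 - <<'E'
from h import *
s=arm.observe(); print(s['force'],s['ft_torque'],s['position'],s['width'])
E
```

```text
[-0.12209602  0.52872443 -2.80333053] [ 0.07077154 -0.12145085 -0.02029873] [0.50482898 0.16824158 0.17373378] 0.43337830679015993
```

Call:
carry_out:
  plan:
    - [-0.15, -0.25, 0.15, 0, 3]
    - [-0.3, -0.5, 0.3, 0, 3]
    - [-0.5, -0.75, 0.45, 0, 3]
    - [-0.65, -1.0, 0.6, 0, 3]
    - [-0.8, -1.25, 0.7, 0, 3]
    - [-1.0, -1.5, 0.8, 0, 3]
    - [-1.0, -1.5, 0.8, 0, 3]

```text
clock: 20.15
position: [0.4945, 0.1525, 0.1819]
ee_rot: [2.754, 1.486, 0.007]
force: [-0.7, -1.7, -0.4]
width: 0.437
```

```bash
python3 - <<'E'
from h import *
s=arm.observe(); print(s['force'],s['ft_torque'],s['position'],s['width'])
im,d=snap('side')
# tilt: bar points from depth near TCP, below gripper
vv,uu=np.mgrid[0:420:1,0:560:1]; m=d>0
P=np.full((420,560,3),9.); q=atdepth('side',np.c_[uu[m],vv[m]]); P[m]=q
T=s['position']; k=(np.abs(P-(T+[0.01,0.015,-.09]))<[.06,.06,.035]).all(2)
p=P[k]; uvec=np.array([.545,.839,0]); vvec=np.array([.839,-.545,0])
a=(p-T)@uvec; b=(p-T)@vvec; z=p[:,2]
f=np.abs(b)<.025
for lo in np.arange(.045,.13,.01):
    g=f&(z>lo)&(z<lo+.01)
    if g.sum()>3: print(round(lo,3),g.sum(),np.percentile(a[g],[5,50,95]).round(4),np.percentile(b[g],[5,95]).round(4))
save(im,'s9.png',(200,180,320,290),5)
E
```

```text
[-0.72164776 -1.74907304 -0.44797398] [-0.18488276  0.24289684  0.00642007] [0.49450834 0.1524925  0.18188157] 0.43700621791932337
0.055 18 [0.0058 0.0308 0.0436] [-0.0202  0.0081]
0.065 56 [0.0039 0.0395 0.0439] [-0.0204  0.0158]
0.075 76 [0.0067 0.0385 0.0819] [-0.0204  0.0154]
0.085 75 [0.0003 0.0353 0.088 ] [-0.0202  0.0154]
0.095 60 [0.0041 0.0304 0.0346] [-0.0205  0.0178]
0.105 44 [0.0139 0.0284 0.0308] [-0.02    0.0159]
0.115 51 [0.0118 0.0247 0.0284] [-0.0197  0.0158]
0.125 10 [0.0151 0.0224 0.0242] [-0.0209  0.0171]
```

The depth slices show the bar's +u face leaning about 17 degrees. I'll lower it 8 mm for fresh engagement and tilt further.

Call:
carry_out:
  plan:
    - [0, 0, -0.3, 0, 3]
    - [0, 0, -0.6, 0, 3]
    - [-0.1, -0.15, -0.8, 0, 3]
    - [-0.25, -0.4, -0.8, 0, 3]
    - [-0.4, -0.6, -0.7, 0, 3]
    - [-0.55, -0.85, -0.6, 0, 3]
    - [-0.75, -1.1, -0.5, 0, 3]
    - [-0.75, -1.1, -0.5, 0, 3]

```text
clock: 21.0
position: [0.4868, 0.1411, 0.1769]
ee_rot: [2.754, 1.486, 0.006]
force: [-0.1, 0.5, -2.5]
width: 0.434
```

```bash
cat >> h.py <<'E'
def cloud():
    im,d=snap('side'); vv,uu=np.mgrid[0:420,0:560]; m=d>0
    return atdepth('side',np.c_[uu[m],vv[m]])
def slices(lo0=.0,hi=.15,w=.03):
    s=arm.observe(); T=s['position']; print(s['force'].round(1),s['ft_torque'].round(2),T.round(4),round(s['width'],3))
    p=cloud()-[T[0],T[1],0]; a=p@[.545,.839,0]; b=p@[.839,-.545,0]; z=p[:,2]
    for lo in np.arange(lo0,hi,.01):
        g=(np.abs(b)<.022)&(np.abs(a)<.1)&(z>lo)&(z<lo+.01)
        if g.sum()>3: print(round(lo,3),g.sum(),np.percentile(a[g],[5,50,95]).round(4))
E
python3 -c "
from h import *
slices(.045,.14)"
```

```text
[-0.1  0.5 -2.5] [-0.02 -0.05  0.03] [0.4868 0.1411 0.1769] 0.434
0.045 10 [0.0133 0.0488 0.0533]
0.055 20 [0.0092 0.0402 0.0515]
0.065 49 [0.0097 0.0439 0.0477]
0.075 91 [0.0084 0.0428 0.097 ]
0.085 77 [0.0041 0.0368 0.0928]
0.095 53 [0.0107 0.0319 0.0351]
0.105 48 [0.0173 0.0277 0.0318]
0.115 54 [0.0142 0.0226 0.0268]
0.125 44 [0.0132 0.0183 0.0221]
0.135 43 [-0.0117  0.0138  0.0187]
```

The tilt is now about 23 degrees and the force is free. I'll carry the bar back to the open bench area.

Call:
carry_out:
  plan:
    - [0, 0, 1, 0, 3]
    - [0, 0, 2.5, 0, 3]
    - [0, 0, 5, 0, 3]
    - [1, -2, 7.3, 0, 3]
    - [2.5, -5.5, 7.3, 0, 3]
    - [4, -9, 7.3, 0, 3]
    - [5.5, -12.5, 7.3, 0, 3]
    - [7.2, -16, 7.3, 0, 3]
    - [9.1, -19.4, 7.3, 0, 3]
    - [9.1, -19.4, 4, 0, 3]
    - [9.1, -19.4, 1, 0, 3]
    - [9.1, -19.4, -2, 0, 3]
    - [9.1, -19.4, -4, 0, 3]
    - [9.1, -19.4, -4.4, 0, 3]
    - [9.1, -19.4, -4.4, 0, 3]
    - [9.1, -19.4, -4.4, 0, 3]
  squeeze: 10

```text
clock: 22.65
position: [0.5789, -0.0526, 0.1344]
ee_rot: [2.753, 1.486, 0.009]
force: [-0.5, 0.4, -2.0]
width: 0.437
```

```bash
python3 -c "
from h import *
slices(.0,.1)
import numpy as np
for t in range(67,-1,-8):
    a=np.radians(t); h=7.87*np.cos(a)-2*np.sin(a)-1.23; z=7.87*np.sin(a)+2*np.cos(a)
    print(t,(-np.array([.545,.839])*h).round(2),round(z,2))
im,d=snap('top'); c=np.load('top.npz')
save(im,'t9.png',(150,160,310,280),5)
"
```

```text
[-0.5  0.4 -2. ] [-0.06  0.03 -0.02] [ 0.5789 -0.0526  0.1344] 0.437
0.0 112 [-0.0927  0.0381  0.093 ]
0.01 7 [0.0084 0.0136 0.0236]
0.02 32 [0.0072 0.0417 0.0483]
0.03 50 [0.0086 0.0416 0.0462]
0.04 47 [-0.0008  0.0364  0.042 ]
0.05 45 [0.0031 0.0326 0.0374]
0.06 47 [0.0133 0.0288 0.0328]
0.07 36 [0.0148 0.0242 0.0277]
0.08 37 [0.0138 0.0192 0.0229]
0.09 34 [0.0105 0.0148 0.0182]
67 [-0. -0.] 8.03
59 [-0.6  -0.93] 7.78
51 [-1.18 -1.82] 7.37
43 [-1.72 -2.65] 6.83
35 [-2.22 -3.41] 6.15
27 [-2.66 -4.09] 5.35
19 [-3.03 -4.66] 4.45
11 [-3.33 -5.13] 3.46
3 [-3.56 -5.47] 2.41
```

Call:
carry_out:
  plan:
    - [0, 0, -0.4, 0, 3]
    - [0, 0, -0.8, 0, 3]
    - [-0.3, -0.5, -0.95, 0, 3]
    - [-0.6, -0.93, -1.1, 0, 3]
    - [-0.9, -1.4, -1.3, 0, 3]
    - [-1.18, -1.82, -1.5, 0, 3]
    - [-1.45, -2.2, -1.8, 0, 3]
    - [-1.72, -2.65, -2.05, 0, 3]
    - [-2.0, -3.0, -2.4, 0, 3]
    - [-2.22, -3.41, -2.7, 0, 3]
    - [-2.45, -3.75, -3.1, 0, 3]
    - [-2.66, -4.09, -3.5, 0, 3]
    - [-2.66, -4.09, -3.5, 0, 3]
  squeeze: 3

```text
clock: 24.05
position: [0.5516, -0.0941, 0.0986]
ee_rot: [2.753, 1.485, 0.008]
force: [-0.1, -0.2, -2.3]
width: 0.436
```

```bash
python3 -c "
from h import *
slices(.0,.1)
"
```

```text
[-0.1 -0.2 -2.3] [-0.19 -0.06 -0.03] [ 0.5516 -0.0941  0.0986] 0.436
0.0 65 [-0.0289  0.061   0.0948]
0.01 24 [0.0255 0.0512 0.0641]
0.02 29 [0.0101 0.0425 0.0671]
0.03 62 [0.0173 0.0649 0.0741]
0.04 90 [0.0234 0.0533 0.0665]
0.05 95 [0.0153 0.0304 0.0455]
0.06 44 [0.0009 0.013  0.021 ]
0.07 6 [-0.0038  0.0091  0.0128]
```

The bar is now about 30 degrees from horizontal. I'll finish laying it down and release it.

Call:
carry_out:
  plan:
    - [-0.2, -0.3, -0.45, 0, 3]
    - [-0.37, -0.57, -0.9, 0, 3]
    - [-0.52, -0.8, -1.35, 0, 3]
    - [-0.67, -1.04, -1.85, 0, 3]
    - [-0.8, -1.2, -2.3, 0, 3]
    - [-0.9, -1.38, -2.75, 0, 3]
    - [-0.95, -1.45, -2.85, 0, 3]
    - [-0.95, -1.45, -2.85, 0, 3]
    - [-0.95, -1.45, -2.85, 0, 9]
    - [-0.95, -1.45, -2.85, 0, 9]
    - [-0.95, -1.45, -2.85, 0, 9]
    - [-0.95, -1.45, -2.85, 0, 9]
    - [-0.95, -1.45, -2.0, 0, 9]
    - [-0.95, -1.45, 2, 0, 9]
    - [-0.95, -1.45, 5, 0, 9]
    - [-1.5, -4, 8, 0, 9]
    - [-3, -9, 11, 0, 9]
    - [-4, -14, 11, 0, 9]
    - [-4, -14, 11, 0, 9]

```text
clock: 26.0
position: [0.5101, -0.2407, 0.2107]
ee_rot: [2.755, 1.472, 0.007]
force: [-0.2, -0.4, 0.1]
width: 0.981
```

```bash
python3 - <<'E'
from h import *
print(arm.observe()['position'])
im,d=snap('top'); vv,uu=np.mgrid[0:420,0:560]; m=d>0; uv=np.c_[uu[m],vv[m]]; p=atdepth('top',uv)
k=(np.abs(p[:,0]-.57)<.09)&(np.abs(p[:,1]+.06)<.09)&(p[:,2]>.025)&(p[:,2]<.055)
q=p[k]; print(k.sum(),np.percentile(q[:,2],[5,50,95]))
# fit rectangle in pixel mask
M=np.zeros((420,560),np.uint8); M[uv[k][:,1],uv[k][:,0]]=255
n,l,st,_=cv2.connectedComponentsWithStats(M); print(st)
r=cv2.minAreaRect(q[:,:2].astype(np.float32)*1000); print('rect mm',r)
# turntable now: pin & handle candidates
def at(lo,hi):
    kk=(np.hypot(p[:,0]-.564,p[:,1]-.196)<.08)&(p[:,2]>lo)&(p[:,2]<hi)&~((p[:,1]>.21)&(p[:,0]<.6)); return p[kk]
a=at(.052,.07); b=at(.065,.08)
g=a[np.hypot(a[:,0]-.513,a[:,1]-.18)<.02]; print('pin',len(g),g.mean(0) if len(g) else 0)
g=b[np.hypot(b[:,0]-.621,b[:,1]-.215)<.02]; print('handle',len(g),g.mean(0) if len(g) else 0)
save(im,'t10.png',(150,150,350,290),4)
E
```

```text
[ 0.51005299 -0.2406711   0.21067959]
482 [0.03591252 0.04064797 0.04416322]
[[     0      0    560    420 234718]
 [   294    200     34     31    482]]
rect mm ((562.1597900390625, -83.862548828125), (90.29704284667969, 41.111846923828125), 56.11963653564453)
pin 15 [0.51559993 0.17849312 0.05940495]
handle 31 [0.62372252 0.21599586 0.07347297]
```

View pics/t10.png

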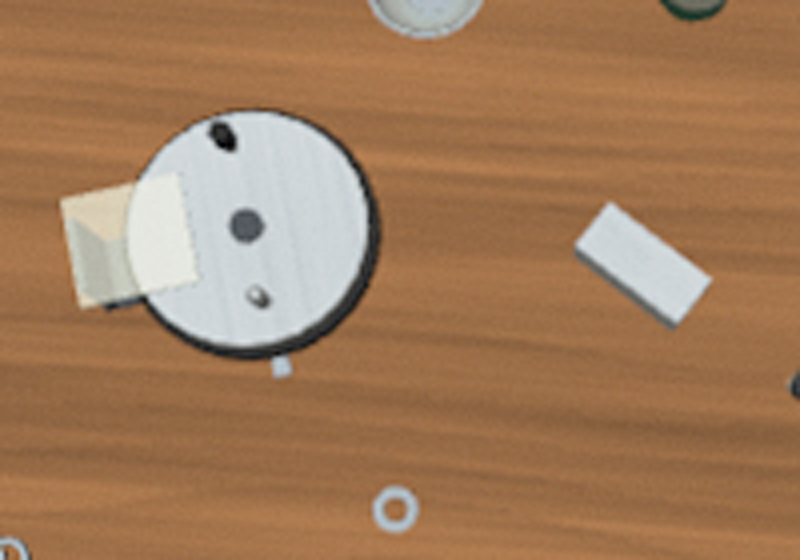

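The bar lies flat again at about (0.561, -0.083), with its deep end now toward +u. The turntable is still at its stop: the pin and handle readings are unchanged. I'll regrip near the deep end.

Call:
carry_out:
  plan:
    - [2, 5, 0, 0.01, 9]
    - [4, 10, 0, 0.01, 9]
    - [6, 15, -2, 0.01, 9]
    - [6.94, 18.67, -5, 0.01, 9]
    - [6.94, 18.67, -7, 0.01, 9]
    - [6.94, 18.67, -7, 0.01, 9]
    - [6.94, 18.67, -10, 0.01, 9]
    - [6.94, 18.67, -12.5, 0.01, 9]
    - [6.94, 18.67, -13.7, 0.01, 9]
    - [6.94, 18.67, -14.1, 0.01, 9]
    - [6.94, 18.67, -14.1, 0.01, 9]
    - [6.94, 18.67, -14.1, 0.01, 3]
    - [6.94, 18.67, -14.1, 0.01, 3]
    - [6.94, 18.67, -14.1, 0.01, 3]
    - [6.94, 18.67, -14.1, 0.01, 3]
    - [6.94, 18.67, -14.1, 0.01, 3]
    - [6.94, 18.67, -14.1, 0.01, 3]
    - [6.94, 18.67, -14.1, 0.01, 3]
    - [6.94, 18.67, -14.1, 0.01, 3]
  squeeze: 3

```text
clock: 27.95
position: [0.5795, -0.0529, 0.069]
ee_rot: [2.749, 1.487, 0.006]
force: [-0.2, -0.1, 1.5]
width: 0.441
```

Call:
carry_out:
  plan:
    - [-0.14, -0.2, 0.67, 0, 3]
    - [-0.28, -0.43, 1.33, 0, 3]
    - [-0.47, -0.73, 1.95, 0, 3]
    - [-0.68, -1.05, 2.55, 0, 3]
    - [-0.93, -1.43, 3.1, 0, 3]
    - [-1.2, -1.84, 3.63, 0, 3]
    - [-1.5, -2.3, 4.1, 0, 3]
    - [-1.8, -2.77, 4.53, 0, 3]
    - [-2.15, -3.3, 4.9, 0, 3]
    - [-2.48, -3.82, 5.21, 0, 3]
    - [-2.48, -3.82, 5.21, 0, 3]

```text
clock: 29.05
position: [0.5546, -0.0921, 0.1217]
ee_rot: [2.749, 1.485, 0.007]
force: [0.6, 1.3, 2.0]
width: 0.434
```

```bash
python3 -c "
from h import *
slices(.0,.12)
"
```

```text
[0.6 1.3 2. ] [ 0.28 -0.07  0.01] [ 0.5546 -0.0921  0.1217] 0.434
0.0 126 [-0.072   0.0267  0.091 ]
0.01 13 [-0.0538 -0.039  -0.0269]
0.02 12 [-0.0445 -0.0242 -0.0127]
0.03 11 [-0.0299 -0.0178 -0.0062]
0.04 7 [-0.0173 -0.0019  0.0051]
0.05 12 [-0.0102  0.0023  0.0176]
0.06 48 [-0.002   0.019   0.0235]
0.07 31 [0.0017 0.0103 0.0182]
0.08 19 [-0.0008  0.0044  0.0098]
0.1 6 [-0.0053  0.0102  0.0126]
```

The slices show the bar rearing at about 45 to 50 degrees. I'll continue to upright.

Call:
carry_out:
  plan:
    - [-0.37, -0.57, 0.25, 0, 3]
    - [-0.74, -1.14, 0.45, 0, 3]
    - [-1.12, -1.72, 0.58, 0, 3]
    - [-1.51, -2.32, 0.65, 0, 3]
    - [-1.9, -2.92, 0.65, 0, 3]
    - [-2.29, -3.52, 0.6, 0, 3]
    - [-2.67, -4.11, 0.5, 0, 3]
    - [-3.05, -4.7, 0.35, 0, 3]
    - [-3.05, -4.7, 0.25, 0, 3]
    - [-3.05, -4.7, 0.25, 0, 3]

```text
clock: 30.1
position: [0.524, -0.1393, 0.1238]
ee_rot: [2.749, 1.485, 0.006]
force: [-1.8, -0.6, 2.7]
width: 0.44
```

```bash
python3 -c "
from h import *
slices(.0,.12)
"
```

```text
[-1.8 -0.6  2.7] [-0.21  0.24  0.06] [ 0.524  -0.1393  0.1238] 0.44
0.0 134 [-0.0755  0.0223  0.0927]
0.01 31 [-0.0168  0.0156  0.0203]
0.02 31 [-0.0138  0.0164  0.0219]
0.03 27 [-0.0144  0.0185  0.0231]
0.04 29 [-0.0033  0.0225  0.0245]
0.05 25 [0.0106 0.0226 0.025 ]
0.06 25 [0.0115 0.0247 0.0262]
0.07 32 [-0.0042  0.0232  0.0267]
0.08 54 [0.0019 0.02   0.0278]
0.09 24 [-0.0002  0.0161  0.0261]
0.1 4 [-0.0059  0.006   0.011 ]
0.11 4 [-0.0067 -0.0023  0.0019]
```

The bar is about 6 degrees short of upright. I'll nudge it on, let it settle flat and regrip firmly.

Call:
carry_out:
  plan:
    - [-0.2, -0.25, 0, 0, 3]
    - [-0.35, -0.5, -0.1, 0, 3]
    - [-0.35, -0.5, -0.1, 0, 3]
    - [-0.35, -0.5, -0.1, 0, 4.8]
    - [-0.35, -0.5, -0.1, 0, 4.8]
    - [-0.35, -0.5, -0.1, 0, 4.8]
    - [-0.35, -0.5, -0.1, 0, 4.8]
    - [-0.2, -0.25, -0.1, 0, 4.8]
    - [-0.2, -0.25, -0.1, 0, 3]
    - [-0.2, -0.25, -0.1, 0, 3]
    - [-0.2, -0.25, -0.1, 0, 3]
    - [-0.2, -0.25, -0.1, 0, 3]
    - [-0.2, -0.25, -0.1, 0, 3]
  squeeze: 40

```text
clock: 31.45
position: [0.5222, -0.1412, 0.1229]
ee_rot: [2.749, 1.486, 0.007]
force: [0.1, 1.3, 0.4]
width: 0.432
```

```bash
python3 -c "
from h import *
slices(.0,.12)
"
```

```text
[0.1 1.3 0.4] [ 0.45 -0.09 -0.05] [ 0.5222 -0.1412  0.1229] 0.432
0.0 132 [-0.0773  0.0257  0.0911]
0.01 35 [-0.0186  0.0146  0.0197]
0.02 37 [-0.0155  0.0154  0.0198]
0.03 28 [-0.0142  0.0166  0.0209]
0.04 29 [-0.012   0.0165  0.0195]
0.05 22 [0.0133 0.0179 0.0204]
0.06 23 [0.0128 0.0179 0.02  ]
0.07 29 [0.0016 0.0174 0.02  ]
0.08 42 [-0.0027  0.012   0.0194]
0.09 16 [0.0005 0.0135 0.0207]
```

It is upright, with the face vertical to within about a degree. I'll lift it.

Call:
carry_out:
  plan:
    - [0, 0, 3, 0, 3]
    - [0, 0, 7, 0, 3]
    - [0, 0, 11, 0, 3]
    - [0, 0, 14, 0, 3]
    - [0, 0, 15, 0, 3]
    - [0, 0, 15, 0, 3]
    - [0, 0, 15, 0, 3]
    - [0, 0, 15, 0, 3]
    - [0, 0, 15, 0, 3]
    - [0, 0, 15, 0, 3]
    - [0, 0, 15, 0, 3]

```text
clock: 32.6
position: [0.5221, -0.1411, 0.2724]
ee_rot: [2.749, 1.486, 0.006]
force: [0.6, -1.2, -3.2]
width: 0.436
```

```bash
python3 - <<'E'
from h import *
slices(.13,.26)
im,d=snap('top'); vv,uu=np.mgrid[0:420,0:560]; m=d>0; p=atdepth('top',np.c_[uu[m],vv[m]])
for n,x,y,lo,hi in(('pin',.513,.18,.052,.07),('handle',.621,.215,.065,.08)):
    g=p[(np.hypot(p[:,0]-x,p[:,1]-y)<.02)&(p[:,2]>lo)&(p[:,2]<hi)]; print(n,len(g),g.mean(0))
print(arm.observe()['dq'].round(3))
E
```

```text
[ 0.6 -1.2 -3.2] [ 0.01 -0.02  0.01] [ 0.5221 -0.1411  0.2724] 0.436
0.14 9 [-0.0178  0.0007  0.0173]
0.15 37 [-0.0163  0.0166  0.02  ]
0.16 42 [-0.0174  0.0158  0.0205]
0.17 43 [-0.0178  0.0156  0.0201]
0.18 42 [-0.0131  0.0172  0.0196]
0.19 43 [-0.0167  0.0164  0.0197]
0.2 29 [0.0107 0.0178 0.0193]
0.21 27 [0.0091 0.0174 0.0192]
0.22 38 [-0.0104  0.0171  0.0197]
0.23 53 [-0.0019  0.0147  0.0192]
0.24 22 [-0.0041  0.0067  0.0176]
0.25 6 [0.0044 0.0087 0.0105]
pin 14 [0.51603937 0.17871971 0.05915307]
handle 28 [0.62411064 0.21629822 0.07325195]
[ 0.001 -0.003 -0.    -0.001 -0.     0.002  0.002]
```

```bash
python3 -c "
from cell import arm
print(arm.sign_off())"
```

```text
the job is handed in; nothing more can be done
None
```

The job is handed in. The arm is holding the standoff upright with the deep hole uppermost, and the turntable is at its stop.

- **Turntable:** I caged the handle between the fingers and swung it round until it stopped moving at about 14 N. In the final depth check the pin and handle were still where they stand at the stop.
- **Finding the deep end:** My first attempt to stand the bar up failed. At 8 N grip it was carried level, so I set it down and repeated at 3 N, which worked. The lower end then went 18 mm over the pin without resistance, so the deep hole was at the bottom.
- **Flipping it:** I braced the bar lightly against the pin to tilt it, laid it on the bench, regripped at the deep end, stood it up again and gripped at 40 N.
- **Last checks:**
  - The bar's face is vertical to about a degree, and its lower end is about 15 cm above the bench.
  - The arm is still, and the only load on the wrist is about 3 N, the bar's weight.
  - The clock read about 33 s of the 72 s allowed.

I did not try the shallow end on the pin afterwards. Which end is up rests on the first test and on following the bar through the flip. I did not measure the other things on the bench at the end. Nothing I did went near them, and those in the last overhead picture (part of the scene, taken before the final regrip) looked unmoved.

The side camera's calibration looked about 4 to 5 mm off from the top camera's and the arm's own position. I allowed for that when lining up on the pin.

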